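Show the red-capped mint case to the counter camera

TASK

Flip the sweet box's green lid open until it rests back on its stop, take out the mint case with the red cap, and show its sealed cap to the inspection camera: hold it level and right way up in front of the lens, centred on the lens at lens height, the cap's end face square to the lens and about 10 cm away. Finish still holding it there, steady, with the lid left open; do not bump the camera, and leave the other two mint cases and everything else on the slab where they are.

Things in the scene. Friction and masses are not known exactly. Their poses are not given: they have to be found in the camera images.
- sweet_box: white pill-shaped plastic box, fixed: 130 mm along x, 220 along y (half-round ends), rim 50 high, walls 4, floor 6 thick. Origin: centre of underside, z up; front (-x) faces the robot, hinge on the +x side. Three mint cases lie on its floor side by side, 62 mm between centres, lengthwise along the box's x, caps towards the hinge, colours in any order
- lid (a joint): hinge angle of the green lid (140 g), rad: 0 shut, 1.9 leaning back on its stop. The axis lies along the box's y; the thumb tab swings up and over towards the box's +x. The catch needs no extra pull. Let go before it is upright (about 1.57) it falls shut; beyond about 1.65 it falls back to the stop by itself
- lid_tab (a point): grip point on the lid's thumb tab, which sticks out level from the middle of the lid's front edge when shut: tab 36 mm wide (along the box's y), 10 thick, 34 long; the point is 24 mm beyond the lid's edge, 160 from the hinge axis, 51.5 above the slab when shut. Pinch it across its width from above; it turns between the pads as the lid swings
- lid_hinge (a point): point on the lid's hinge axis, at the middle of its length, 69 mm from the box's centre along the box's +x, 50 mm above the slab
- red_case: the mint case to show: hard plastic bar 84 mm long (x), 24 mm wide (y), 30 mm high (z), about 35 g; white with a red cap over the last 20 mm at its +x end. Origin at the centre of its underside, z up; it lies on the box's floor, its underside 6 mm above the slab
- red_cap_face (a point): centre of the red cap's end face: 42 mm along the case's +x from its centre and 15 mm above its underside
- red_tail_face (a point): centre of the white end face away from the cap: 42 mm along the case's -x from its centre and 15 mm above its underside
- yellow_case: the same mint case with a yellow cap, to be left in the box; origin at the centre of its underside
- blue_case: the same mint case with a blue cap, to be left in the box; origin at the centre of its underside
- camera_stand: inspection camera on a fixed column stand: round steel foot 124 mm across, column 17 thick and 282 high at the origin (centre of the foot's underside), z up. The head sits on the column at a height that differs each time and looks level along the stand's -x; a ring light 68 mm across lies 16 mm behind the lens front
- lens (a point): centre of the lens front, 92 mm from the column's axis, 175 to 225 mm above the slab. Axes as the stand's: the lens looks along this frame's -x, z up. Rightly shown, the red cap's end face is on the lens axis at x = -100 mm of this frame and the case's +x is parallel to this frame's +x
- teapot: red ceramic teapot on the tray, 130 mm high, about 125 mm across without spout and handle; origin at the centre of its underside
- tray: steel tray 360 x 260 mm with rims 22 mm high; origin at the centre of its underside
- cup_a: clear glass cup on the tray, 74 mm across the rim, 80 mm high; origin at the centre of its underside
- cup_b: the second clear glass cup on the tray, 74 mm across the rim, 80 mm high; origin at the centre of its underside
- sugar_bowl: white bowl standing on the slab, 100 mm across, 55 mm high; origin at the centre of its underside
- tea_can: green tea can standing on the slab, 72 mm across, 100 mm high; origin at the centre of its underside

How it is judged:
On the way, in this order (a step that is already met when the one before it is completed fails the run):
1. the lid is open and rests on its stop (value of joint lid above 1.8 rad), for 0.2 s.
2. the red-capped case is lifted clear of the box in the gripper (height (world z) of red_case above 0.08 m and contact force between red_case and the fingers above 0.5 N and value of joint lid above 1.8 rad), for 0.2 s.
At the end, for the whole second after the job is handed in: Red case held still in the gripper alone, cap towards the lens: cap face within 15 mm of the lens axis (sideways and in height), 75 to 125 mm from the lens, length within 0.17 rad of that axis, top within 0.2 rad of up; lid above 1.8 rad; other two cases within 30 mm of their places (x of red_cap_face in the frame of lens between -0.125 and -0.075 m and y of red_cap_face in the frame of lens between -0.015 and 0.015 m and z of red_cap_face in the frame of lens between -0.015 and 0.015 m and angle between the x axis of red_case and the x axis of lens, either way round below 0.17 rad and x of red_tail_face in the frame of lens below -0.15 m and angle between red_case's own z axis and vertical below 0.2 rad and contact force between red_case and the fingers above 0.5 N and contact force between red_case and sweet_box below 0.05 N and contact force between red_case and camera_stand below 0.05 N and linear speed of red_case below 0.02 m/s and angular speed of red_case below 0.2 rad/s and value of joint lid above 1.8 rad and distance of each of yellow_case, blue_case from where it was at the start of the episode below 0.03 m); the arm keeps its last pose, push and grip.
It fails at once if the camera is bumped (over 4 N) (contact force between camera_stand and anything else above 4 N).
It fails at once if the yellow or blue case is taken or pushed away (over 30 mm) (distance of any of yellow_case, blue_case from where it was at the start of the episode above 0.03 m).
It fails at once if the tea things are knocked about (moved over 30 mm) (distance of any of teapot, tray, cup_a, cup_b, sugar_bowl, tea_can from where it was at the start of the episode above 0.03 m).
It also fails if it takes over 61 s, if anything falls off the work surface, if the arm or the gripper's body presses on something with over 40 N, if the wrist force passes 120 N, or if a joint passes its speed limit or range.

ROBOT

A 6-joint arm with a two-finger parallel gripper is mounted at the origin on the work surface. World frame = base frame: x ahead of the robot, y to its left, z up, the work surface at z = 0. Lengths are in m, angles in rad, forces in N, time in s.
With the tool pointing down it reaches from about 0.275 to 0.725 m from the base axis. Payload 5.6 kg.
Tool frame: the origin (TCP) lies at the very end of the fingers, on their centre line; the grasp point (between the pads) lies 19 mm behind it (ctrl.grasp_offset is the distance from the TCP to the grasp point, in m); x points along the fingers, y is the direction in which the jaws open and shut, and the axes are right-handed (so a half turn about x gives the same grasp; the last joint's range is limited). The gripper opens to 85 mm and grips with 20 to 120 N. Pads are 22 mm wide; open, the fingers measure 114 mm over their backs; the gripper's body (76 mm by 85 mm) begins 54 mm behind the grasp point. The pads swing forward as they close: fully open they stand 13 mm farther back than shut.
Start: joints at [-1.042, 0.255, 0.108, 0, -1.424, -0.285], TCP at [0.133, -0.534, 0.231] pointing down, gripper open.
Joint ranges: [-2.95, 2.95], [-1.21, 1.97], [-1.09, 1.5], [-2.87, 1.71], [-2.94, -0.07], [-3.05, 3.05]. Speed limits (rad/s): [2.57, 2.57, 3.14, 3.14, 3.14, 3.14].

INTERFACE

Orientations are given as [roll, pitch, yaw] about the fixed x, y, z axes, in that order (R = Rz(yaw) Ry(pitch) Rx(roll)).
In Python, from rig import ctrl gives the robot as it stands.
- The arm moves only by the tool send_rows, never from a script. Its argument "steps" is a list of rows, each a list of 5 numbers: the shift along the world's x, y, z normalised to -1 to 1, where 1 is 0.025 m, then the turn about the world's z normalised to -1 to 1, where 1 is pi rad, then the gripper's target within -1 to 1 (fully open at 1, half-way at 0, shut at -1). A call has 1 to 12 rows; each row shifts and turns the commanded pose from where the row before left it; what a row does not reach is not made up. A row lasts 1/12 s, in which the tool goes at most 41.7 mm and 7.16 degrees, less where a joint would pass 70% of its speed; a pose out of reach is approached as far as the arm can. A call with a number of a shift or a turn outside -1 to 1 is refused whole. A call with a gripper value outside its range is refused whole. The fingers move at their own pace and stop on an object; "grip_force" is the grip in N (left out, the last holds). Time passes only in rows, so rows that do not move let the fingers close. It gives the time, the measured TCP pose, the force and the opening at its end, in the units of the state.
- ctrl.sense(): the state, without advancing time (a new reading comes with each control period).
- ctrl.capture(name): name is "scene" or "top"; returns a dict with "frame" (384x512x3 uint8, red, green, blue), "K" (3x3 intrinsics, pixels), "extrinsics" (4x4, takes a point from world to camera coordinates). Camera axes: x right, y up, looking along -z (the intrinsics and any distortion apply to the point x, -y, -z); pixel columns grow to the right and rows downward; lengths in m; the calibration is good to about 2 mm. A picture is of the moment at which its call begins. There is no depth.
- ctrl.sign_off(): hands the job in, once; it reports no verdict.
Trained networks look in a picture, given as the dict that the camera call returned (one of the last four; its "shot" number tells which), for a name from the list of things; names that differ only in an ending like _2 or _b are one class to them, and where a whole thing is asked for, a point or a joint stands for the part that bears it (a point fixed in the world has none). Each returns a list of dicts, best first, with "p" (0 to 1); they miss things now and then, are a little off and sometimes report something else, mostly with a low value. They report only what shows in the picture. A call takes as long as a camera call.
- ctrl.look_for(picture, thing): "point" ([x, y, z] in m, in world coordinates, good to about 4 mm: the middle of the surface that is visible of it).
The state is a dict: "t": time; "joints": joint angles; "joint_velocities": joint speeds; "joint_efforts": joint torques, N m; "ee_pos": TCP position; "ee_rot": TCP orientation; "contact_force": force on the tool from outside, world axes, zero at the start; "ft_torque": the same for the moment, N m; "gripper_width": opening from 0.0 (shut) to 1.0 (fully open).
Only numpy, scipy, OpenCV 4.12 (cv2) and the standard library are available. Lean on these libraries where they do the work, as an engineer would, in place of code of your own. Each camera call takes 0.05 s, during which the arm holds its last target. There are 200 camera calls.

## Working session

There is one attempt and no reset: what is moved stays moved. The work goes in short steps, Python scripts to look and compute and a tool call to move; the robot and the scene stay as the last step left them, time stands still between calls to the robot, and variables do not carry over. Pictures are saved under pics/ and viewed, about 8 in all and at most 12, crops included, and the job is handed in when it is done.

Besides the shell and the picture viewer there is one more tool, called by a JSON object that holds its "fn" and its "kwargs", one argument or row to a line. send_rows: Moves the arm, as the interface text tells. Scaled input: -1 to 1 covers 0.025 m each way for a shift and pi rad each way for a turn. Its arguments: {"type":"object","properties":{"steps":{"type":"array"},"grip_force":{"type":"number"}},"required":["steps"]}

```bash
mkdir -p pics; cat > h.py <<'E'
import numpy as np, cv2
from rig import ctrl
def proj(c,P):
    P=np.atleast_2d(P); p=(c["extrinsics"]@np.c_[P,np.ones(len(P))].T)[:3]
    q=c["K"]@np.array([p[0],-p[1],-p[2]]); return (q[:2]/q[2]).T
def unproj(c,uv,z):
    E=np.array(c["extrinsics"]);R=E[:3,:3];o=-R.T@E[:3,3]
    d=np.linalg.inv(c["K"])@np.array([uv[0],uv[1],1.]);d=R.T@np.array([d[0],-d[1],-d[2]])
    return o+d*(z-o[2])/d[2]
def save(c,n): cv2.imwrite("pics/"+n,c["frame"][:,:,::-1])
E
python3 - <<'E'
from h import *
s=ctrl.sense();print({k:np.round(v,3).tolist() for k,v in s.items()},ctrl.grasp_offset)
for n in("scene","top"):
    c=ctrl.capture(n);save(c,n+"0.png");print(n,np.round(c["K"],0).tolist(),np.round(-c["extrinsics"][:3,:3].T@c["extrinsics"][:3,3],3))
    for t in("sweet_box","lid","lid_tab","lid_hinge","camera_stand","lens","teapot","tray","cup_a","sugar_bowl","tea_can"):
        print(t,[(round(float(d["p"]),2),np.round(d["point"],3).tolist(),proj(c,d["point"]).round().tolist()) for d in ctrl.look_for(c,t)[:3]])
E
cd pics; python3 -c "
import cv2,numpy as np
cv2.imwrite('a.png',cv2.resize(np.vstack([cv2.imread('scene0.png'),cv2.imread('top0.png')]),None,fx=.78,fy=.78))"
```

```text
{'t': 0.0, 'joints': [-1.042, 0.256, 0.107, -0.0, -1.424, -0.285], 'joint_velocities': [0.0, -0.001, -0.001, -0.0, 0.0, -0.001], 'joint_efforts': [-0.002, -38.663, 23.794, 5.365, -0.006, -0.0], 'ee_pos': [0.133, -0.533, 0.23], 'ee_rot': [1.6, 1.569, 1.844], 'contact_force': [-0.421, -0.711, -1.26], 'ft_torque': [-0.046, -0.015, -0.053], 'gripper_width': 1.007} 0.0187
scene [[370.0, 0.0, 254.0], [0.0, 370.0, 187.0], [0.0, 0.0, 1.0]] [1.178 0.294 1.102]
sweet_box [(0.75, [0.544, -0.066, 0.057], [[250.0, 188.0]])]
lid [(0.72, [0.529, -0.076, 0.05], [[250.0, 185.0]]), (0.54, [0.539, -0.065, 0.058], [[251.0, 187.0]])]
lid_tab [(0.6, [0.527, -0.069, 0.057], [[252.0, 184.0]]), (0.26, [0.788, 0.058, 0.024], [[249.0, 266.0]])]
lid_hinge [(0.94, [0.528, -0.072, 0.058], [[251.0, 184.0]])]
camera_stand [(0.97, [0.68, 0.452, 0.019], [[384.0, 294.0]])]
lens [(0.79, [0.655, 0.434, 0.208], [[399.0, 258.0]])]
teapot [(0.95, [0.402, -0.463, 0.085], [[177.0, 118.0]])]
tray [(0.64, [0.506, -0.472, -0.001], [[164.0, 151.0]])]
cup_a [(0.78, [0.548, -0.437, 0.051], [[162.0, 152.0]]), (0.6, [0.561, -0.551, 
[... 314 characters left out ...]
6 -0.03   1.367]
sweet_box [(0.71, [0.527, -0.077, 0.058], [[266.0, 215.0]])]
lid [(0.64, [0.521, -0.073, 0.06], [[265.0, 217.0]])]
lid_tab [(0.7, [0.531, -0.072, 0.056], [[264.0, 214.0]])]
lid_hinge [(0.72, [0.526, -0.074, 0.056], [[265.0, 216.0]])]
camera_stand [(0.86, [0.669, 0.437, 0.193], [[74.0, 157.0]])]
lens [(0.6, [0.644, 0.424, 0.206], [[77.0, 166.0]])]
teapot [(0.59, [0.381, -0.471, 0.084], [[402.0, 268.0]])]
tray [(0.91, [0.49, -0.497, 0.001], [[401.0, 230.0]])]
cup_a [(0.77, [0.561, -0.568, 0.043], [[429.0, 207.0]]), (0.71, [0.548, -0.45, 0.042], [[390.0, 211.0]])]
sugar_bowl [(0.87, [0.809, 0.068, 0.026], [[220.0, 122.0]])]
tea_can [(0.76, [0.46, 0.209, 0.1], [[165.0, 237.0]])]
```

View pics/top0.png

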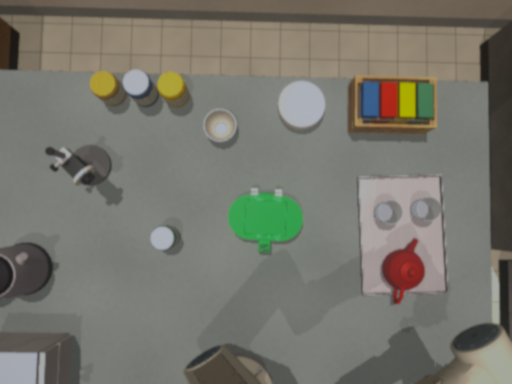

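View pics/scene0.png

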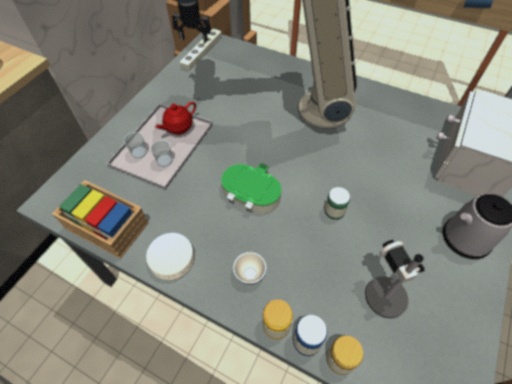

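```bash
python3 - <<'E'
from h import *
c=ctrl.capture("scene");d=ctrl.capture("top")
f=lambda im,x,y,w,h,s:cv2.resize(im[y:y+h,x:x+w,::-1],None,fx=s,fy=s,interpolation=cv2.INTER_CUBIC)
a=f(c["frame"],350,225,80,100,5);b=f(d["frame"],30,130,100,80,4);e=f(d["frame"],220,180,90,80,4)
o=np.zeros((820,760,3),np.uint8);o[:500,:400]=a;o[:320,400:760]=e;o[500:820,:400]=b
cv2.imwrite("pics/z1.png",o[:, :760] if 0 else cv2.resize(o,None,fx=.73,fy=.73))
print("scale .73; A off(350,225)x5 at 0,0; top box off(220,180)x4 at 400,0; top cam off(30,130)x4 at 0,500")
print("foot scene",unproj(c,(387,297),0),"foot top",unproj(d,(92,165),0))
for p in((264,246),(254,191),(279,192),(264,250)): print(p,unproj(d,p,.0515).round(4))
# green mask
hsv=cv2.cvtColor(d["frame"],cv2.COLOR_RGB2HSV);m=cv2.inRange(hsv,(50,120,60),(75,255,255));m[:, :200]=0;m[:,330:]=0;m[:170]=0
ys,xs=np.nonzero(m);g=np.array([unproj(d,p,.053)[:2] for p in zip(xs,ys)])
print(g.min(0),g.max(0),g.mean(0))
body=g[np.argsort(g[:,0])];sel=g[g[:,0]>g[:,0].max()-.12];print("body c",cv2.minAreaRect(sel.astype(np.float32)*1000))
t=g[g[:,0]<g[:,0].min()+.02];print("tab",t.mean(0),t.min(0),t.max(0))
E
```

```text
scale .73; A off(350,225)x5 at 0,0; top box off(220,180)x4 at 400,0; top cam off(30,130)x4 at 0,500
foot scene [0.67443162 0.46700747 0.        ] foot top [0.67165074 0.45895931 0.        ]
(264, 246) [ 0.4361 -0.0732  0.0515]
(254, 191) [ 0.5981 -0.0405  0.0515]
(279, 192) [ 0.5966 -0.115   0.0515]
(264, 250) [ 0.4243 -0.0734  0.0515]
[ 0.4215237  -0.18168255] [0.5929488  0.03227351] [ 0.51746438 -0.0749055 ]
body c ((532.965576171875, -74.70223236083984), (119.9631118774414, 213.95010375976562), 0.009100374765694141)
tab [ 0.43120423 -0.07383367] [ 0.4215237  -0.08806792] [ 0.43934504 -0.05832236]
```

View pics/z1.png

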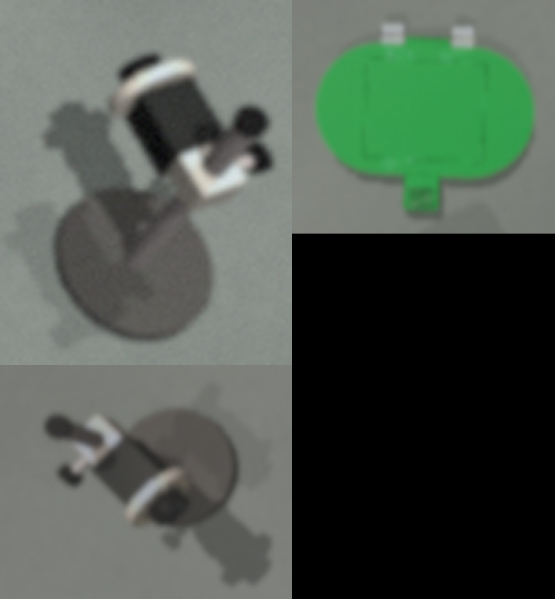

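```bash
python3 - <<'E'
from h import *
from scipy.optimize import least_squares
c=ctrl.capture("scene");d=ctrl.capture("top")
obs=[(c,'f',(386.5,297)),(d,'f',(93,165)),(c,'t',(418.5,258.4)),(d,'t',(49.9,151)),(c,'l',(388.4,243.4)),(d,'l',(88.8,175.5)),(c,'r',(393,248.6)),(d,'r',(83.8,174.2))]
def P(p,k):
    x,y,w,h,tz=p; u=np.array([np.cos(w),np.sin(w)])
    r,z={'f':(0,tz),'t':(0,.282),'l':(-.092,h),'r':(-.076,h)}[k]
    return np.r_[np.array([x,y])+r*u,z]
f=lambda p:np.concatenate([proj(a,P(p,k))[0]-uv for a,k,uv in obs])
r=least_squares(f,[.67,.46,.7,.2,.01],loss='soft_l1',bounds=([0,0,-3,.17,0],[1,1,3,.23,.02]))
p=r.x;print(p.round(4),np.round(f(p),1).reshape(-1,2).tolist());print("lens",P(p,'l'))
x,y,w,h,tz=p
def circ(cx,n,rad):
    t=np.linspace(0,6.28,60); u=np.array([np.cos(w),np.sin(w),0]);v=np.array([-np.sin(w),np.cos(w),0])
    return np.array([x,y,h])+cx*u+rad*(np.cos(t)[:,None]*v+np.sin(t)[:,None]*np.array([0,0,1]))
t=np.linspace(0,6.28,60);ft=np.c_[x+.062*np.cos(t),y+.062*np.sin(t),0*t]
ims=[]
for cam,(ox,oy) in((c,(345,225)),(d,(30,130))):
    im=cv2.resize(cam["frame"][oy:oy+100,ox:ox+90,::-1],None,fx=4.2,fy=4.2,interpolation=cv2.INTER_CUBIC)
    for q,col in((circ(-.076,0,.034),(0,0,255)),(circ(-.092,0,.012),(0,255,0)),(ft,(255,255,0)),(np.array([[x,y,0],[x,y,.282]]),(0,255,255)),(np.array([circ(0,0,0)[0],circ(-.092,0,0)[0]]),(255,0,255))):
        cv2.polylines(im,[((proj(cam,q)-[ox,oy]+.5)*4.2).astype(np.int32)],False,col,1)
    ims.append(im)
cv2.imwrite("pics/z2.png",np.hstack(ims))
E
```

```text
[0.6771 0.4646 0.8113 0.1906 0.    ] [[-0.5, 0.4], [-2.8, -1.8], [0.9, -0.1], [-1.2, -2.2], [-0.2, -0.9], [-0.1, 3.1], [-1.7, -1.0], [0.7, 0.1]]
lens [0.6137495  0.39792011 0.19057965]
```

View pics/z2.png

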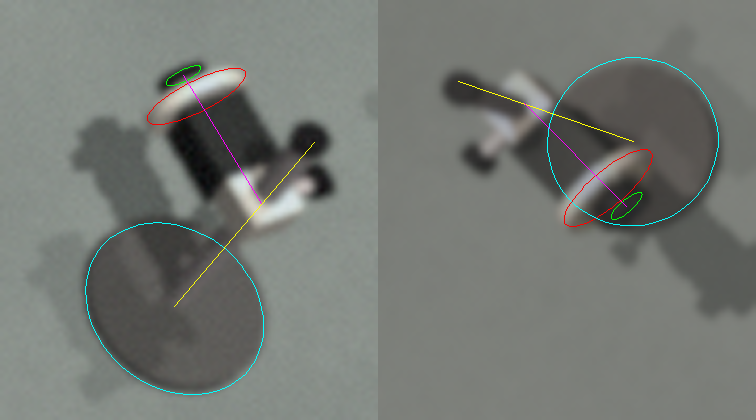

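```bash
python3 - <<'E'
from h import *
from scipy.spatial.transform import Rotation as Ro
s=ctrl.sense();R=Ro.from_euler('xyz',s["ee_rot"]).as_matrix();print(s["t"],R.round(3).tolist(),s["ee_pos"])
d=ctrl.capture("top")
hsv=cv2.cvtColor(d["frame"],cv2.COLOR_RGB2HSV);m=cv2.inRange(hsv,(50,120,60),(75,255,255));m[:, :200]=0;m[:,330:]=0;m[:170]=0
ys,xs=np.nonzero(m);g=np.array([unproj(d,p,.053)[:2] for p in zip(xs,ys)])
b=g[(g[:,0]>.458)];C=np.cov(b.T);print("yaw",.5*np.arctan2(2*C[0,1],C[0,0]-C[1,1])-np.pi/2,b.mean(0),b.min(0),b.max(0))
t=g[(g[:,0]<.45)];print(t.mean(0),t.min(0),t.max(0))
E
```

```text
1.4 [[-0.0, -0.241, 0.97], [0.0, 0.97, 0.241], [-1.0, 0.0, -0.0]] [ 0.13278137 -0.53372332  0.23125118]
yaw -0.02412670215795565 [ 0.52193934 -0.07463503] [ 0.45865537 -0.18168255] [0.59300718 0.03227351]
[ 0.43584618 -0.07345368] [ 0.42157308 -0.08806792] [ 0.44814372 -0.05816024]
```

{"fn": "send_rows", "kwargs": {
  "steps": [
    [0.5,0.77,0,-0.0035,1],
    [0.5,0.77,0,-0.0035,1],
    [0.5,0.77,0,-0.0035,1],
    [0.5,0.77,0,-0.0035,1],
    [0.5,0.77,0,-0.0035,1],
    [0.5,0.77,0,-0.0035,1],
    [0.5,0.77,0,-0.0035,1],
    [0.5,0.77,0,-0.0035,1],
    [0.5,0.77,0,-0.0035,1],
    [0.5,0.77,0,-0.0035,1],
    [0.5,0.77,0,-0.0035,1],
    [0.5,0.77,0,-0.0035,1]
  ],
  "grip_force": 40
}}

```text
t: 2.45
ee_pos: [0.2832, -0.3017, 0.2314]
ee_rot: [-0.532, 1.57, -0.421]
contact_force: [0.3, -0.1, -0.8]
gripper_width: 1.001
```

{"fn": "send_rows", "kwargs": {
  "steps": [
    [0.5,0.77,0,-0.0035,1],
    [0.5,0.77,0,-0.0035,1],
    [0.5,0.77,0,-0.0035,1],
    [0.5,0.77,0,-0.0035,1],
    [0.5,0.77,0,-0.0035,1],
    [0.5,0.77,0,-0.0035,1],
    [0.5,0.77,0,-0.0035,1],
    [0.5,0.77,0,-0.0035,1],
    [0.5,0.77,0,-0.0035,0.5],
    [0.5,0.77,0,-0.0035,0.5],
    [0.5,0.77,0,-0.0035,0.5],
    [0.5,0.77,0,-0.0035,0.5]
  ]
}}

```text
t: 3.45
ee_pos: [0.4333, -0.0706, 0.2315]
ee_rot: [0.176, 1.57, 0.156]
contact_force: [-0.3, -0.8, -0.5]
gripper_width: 0.755
```

{"fn": "send_rows", "kwargs": {
  "steps": [
    [0,0,-1,0,0.5],
    [0,0,-1,0,0.5],
    [0,0,-1,0,0.5],
    [0,0,-1,0,0.5],
    [0,0,-1,0,0.5],
    [0,0,0,0,0.5],
    [0,0,0,0,0.5]
  ]
}}

```text
t: 4.03
ee_pos: [0.4322, -0.072, 0.1061]
ee_rot: [-2.76, 1.568, -2.78]
contact_force: [-0.0, 0.0, 0.5]
gripper_width: 0.751
```

{"fn": "send_rows", "kwargs": {
  "steps": [
    [-0.04,-0.06,-0.6,0,0.5],
    [0,0,-0.6,0,0.5],
    [0,0,-0.6,0,0.5],
    [0,0,-0.6,0,0.5],
    [0,0,-0.5,0,0.5],
    [0,0,0,0,0.5]
  ]
}}

```text
t: 4.53
ee_pos: [0.4318, -0.0732, 0.0337]
ee_rot: [-2.998, 1.57, -3.018]
contact_force: [-0.6, 0.2, 0.6]
gripper_width: 0.748
```

```bash
python3 - <<'E'
from h import *
from scipy.spatial.transform import Rotation as Ro
s=ctrl.sense();R=Ro.from_euler('xyz',s["ee_rot"]).as_matrix();print(s["t"],R[:,1].round(3),s["ee_pos"],s["contact_force"],s["gripper_width"])
c=ctrl.capture("scene");d=ctrl.capture("top")
f=lambda im,x,y,w,h,s:cv2.resize(im[y:y+h,x:x+w,::-1],None,fx=s,fy=s,interpolation=cv2.INTER_CUBIC)
cv2.imwrite("pics/z3.png",np.hstack([f(c["frame"],205,130,95,95,4),f(d["frame"],220,180,95,95,4)]))
E
```

```text
4.5333 [ 0.02  1.   -0.  ] [ 0.43180359 -0.07323006  0.03368863] [-0.63073345  0.20436513  0.643573  ] 0.7480354076620637
```

View pics/z3.png

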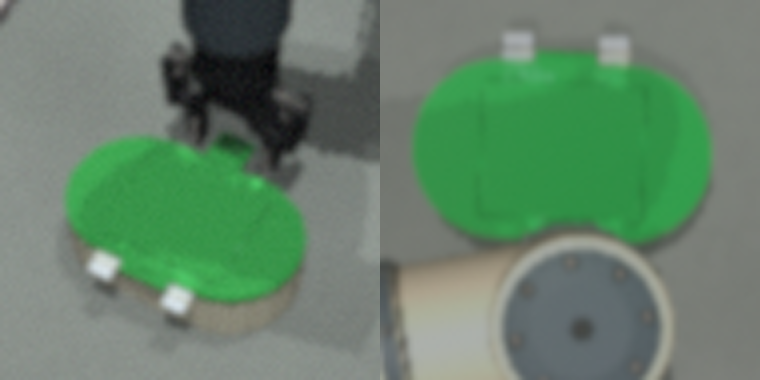

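The fingers straddle the tab (scene crop around (235,150), one on each side). Closing now.

{"fn": "send_rows", "kwargs": {
  "steps": [
    [0,0,0,0,-1],
    [0,0,0,0,-1],
    [0,0,0,0,-1],
    [0,0,0,0,-1],
    [0,0,0,0,-1],
    [0,0,0,0,-1],
    [0,0,0,0,-1]
  ],
  "grip_force": 30
}}

```text
t: 5.22
ee_pos: [0.4329, -0.0732, 0.0351]
ee_rot: [0.016, 1.568, -0.004]
contact_force: [-0.7, -0.0, 7.4]
gripper_width: 0.413
```

```bash
python3 - <<'E'
import numpy as np
# arc about hinge, radius .16, 1.5mm height offset; steps of theta
th=np.r_[np.linspace(0,1.75,31)]
x=-.16*np.cos(th);z=.16*np.sin(th);print(np.c_[np.diff(x),np.diff(z)].round(5)/.025)
E
```

```text
[[ 0.0108  0.3732]
 [ 0.0328  0.372 ]
 [ 0.0544  0.3692]
 [ 0.0756  0.3656]
 [ 0.0968  0.3604]
 [ 0.1176  0.3544]
 [ 0.138   0.3468]
 [ 0.158   0.338 ]
 [ 0.1776  0.3284]
 [ 0.1964  0.3176]
 [ 0.2148  0.3056]
 [ 0.232   0.2924]
 [ 0.2488  0.2784]
 [ 0.2644  0.2632]
 [ 0.2796  0.2476]
 [ 0.2932  0.2308]
 [ 0.3064  0.2132]
 [ 0.3184  0.1952]
 [ 0.3292  0.1764]
 [ 0.3388  0.1568]
 [ 0.3472  0.1368]
 [ 0.3548  0.1164]
 [ 0.3608  0.0952]
 [ 0.366   0.074 ]
 [ 0.3696  0.0528]
 [ 0.372   0.0312]
 [ 0.3732  0.0092]
 [ 0.3732 -0.0124]
 [ 0.3716 -0.034 ]
 [ 0.3692 -0.0556]]
```

{"fn": "send_rows", "kwargs": {
  "steps": [
    [0.01,0,0.37,0,-1],
    [0.03,0,0.37,0,-1],
    [0.05,0,0.37,0,-1],
    [0.08,0,0.37,0,-1],
    [0.1,0,0.36,0,-1],
    [0.12,0,0.35,0,-1],
    [0.14,0,0.35,0,-1],
    [0.16,0,0.34,0,-1],
    [0.18,0,0.33,0,-1],
    [0.2,-0.01,0.32,0,-1],
    [0.21,-0.01,0.31,0,-1],
    [0.23,-0.01,0.29,0,-1]
  ]
}}

```text
t: 6.22
ee_pos: [0.4692, -0.0741, 0.1373]
ee_rot: [-3.071, 1.569, -3.091]
contact_force: [2.4, -2.1, -5.3]
gripper_width: 0.412
```

```bash
python3 - <<'E'
from h import *
s=ctrl.sense();print(s["ee_pos"],s["contact_force"],s["gripper_width"])
c=ctrl.capture("scene");save(c,"m.png")
cv2.imwrite("pics/z4.png",cv2.resize(c["frame"][90:240,180:330,::-1],None,fx=3,fy=3))
E
```

```text
[ 0.46918812 -0.07414814  0.1373301 ] [ 2.42479447 -2.14324317 -5.26356207] 0.4124577874887418
```

View pics/z4.png

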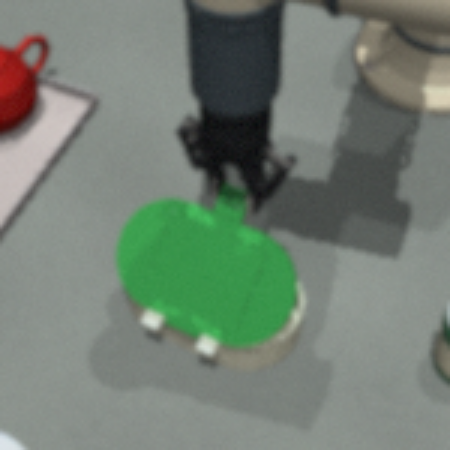

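The lid is rising with the tab at (230,200) held between the pads. Continuing along the arc.

{"fn": "send_rows", "kwargs": {
  "steps": [
    [0.25,-0.01,0.28,0,-1],
    [0.26,-0.01,0.26,0,-1],
    [0.28,-0.01,0.25,0,-1],
    [0.29,-0.01,0.23,0,-1],
    [0.31,-0.01,0.21,0,-1],
    [0.32,-0.01,0.2,0,-1],
    [0.33,-0.01,0.18,0,-1],
    [0.34,-0.01,0.16,0,-1],
    [0.35,-0.01,0.14,0,-1],
    [0.35,-0.01,0.12,0,-1],
    [0.36,-0.01,0.1,0,-1],
    [0.37,-0.01,0.07,0,-1]
  ]
}}

```text
t: 7.27
ee_pos: [0.5639, -0.0768, 0.1921]
ee_rot: [3.063, 1.568, 3.043]
contact_force: [-1.9, -0.1, 0.6]
gripper_width: 0.408
```

{"fn": "send_rows", "kwargs": {
  "steps": [
    [0.37,-0.01,0.05,0,-1],
    [0.37,-0.01,0.03,0,-1],
    [0.37,-0.01,0.01,0,-1],
    [0.37,-0.01,-0.01,0,-1],
    [0.37,-0.01,-0.03,0,-1],
    [0.37,-0.01,-0.06,0,-1],
    [0.35,-0.01,-0.07,0,-1],
    [0,0,0,0,-1],
    [0,0,0,0,-1]
  ]
}}

```text
t: 8.02
ee_pos: [0.6299, -0.0787, 0.1908]
ee_rot: [-0.058, 1.569, -0.078]
contact_force: [0.5, -0.7, 4.6]
gripper_width: 0.414
```

{"fn": "send_rows", "kwargs": {
  "steps": [
    [0,0,0,0,0.6],
    [0,0,0,0,0.6],
    [0,0,0,0,0.6],
    [0,0,0,0,0.6],
    [0,0,0,0,0.6],
    [0,0,0.5,0,0.6],
    [0,0,1,0,0.6],
    [0,0,1,0,0.6],
    [0,0,1,0,0.6],
    [0,0,0,0,0.6]
  ]
}}

```text
t: 8.85
ee_pos: [0.6307, -0.0794, 0.2836]
ee_rot: [-0.115, 1.561, -0.135]
contact_force: [0.8, 0.5, 1.2]
gripper_width: 0.798
```

{"fn": "send_rows", "kwargs": {
  "steps": [
    [-1,0.5,0,0,0.6],
    [-1,0.5,0,0,0.6],
    [-1,0.5,0,0,0.6],
    [-1,0.5,0,0,0.6],
    [-1,1,0,0,0.6],
    [-1,1,0,0,0.6],
    [-1,1,0,0,0.6],
    [-1,1,0,0,0.6],
    [-1,1,0,0,0.6],
    [-1,1,0,0,0.6],
    [0,0,0,0,0.6]
  ]
}}

```text
t: 9.77
ee_pos: [0.3759, 0.1243, 0.278]
ee_rot: [1.356, 1.568, 1.342]
contact_force: [0.7, 0.0, -0.2]
gripper_width: 0.802
```

```bash
python3 - <<'E'
from h import *
s=ctrl.sense();print(s["t"],s["ee_pos"],s["contact_force"],s["gripper_width"])
c=ctrl.capture("scene");d=ctrl.capture("top")
for n,k in(("scene",c),("top",d)):
    for t in("red_case","yellow_case","blue_case","red_cap_face","lid","lens"):
        print(n,t,[(round(float(e["p"]),2),np.round(e["point"],3).tolist(),proj(k,e["point"]).round().tolist()) for e in ctrl.look_for(k,t)[:3]])
f=lambda im,x,y,w,h,s:cv2.resize(im[y:y+h,x:x+w,::-1],None,fx=s,fy=s,interpolation=cv2.INTER_CUBIC)
cv2.imwrite("pics/z5.png",np.hstack([f(c["frame"],205,130,95,95,4),f(d["frame"],220,165,95,95,4)]))
E
```

```text
9.7667 [0.37587652 0.12430093 0.27798886] [ 0.67985769  0.02276652 -0.20406925] 0.8019482405125786
scene red_case [(0.46, [0.635, -0.072, 0.138], [[234.0, 193.0]]), (0.44, [0.509, -0.131, 0.035], [[239.0, 178.0]])]
scene yellow_case [(0.53, [0.533, -0.014, 0.037], [[265.0, 194.0]])]
scene blue_case [(0.43, [0.522, -0.068, 0.036], [[253.0, 186.0]]), (0.25, [0.509, -0.127, 0.034], [[240.0, 178.0]])]
scene red_cap_face []
scene lid [(0.86, [0.637, -0.071, 0.137], [[234.0, 194.0]])]
scene lens [(0.65, [0.656, 0.432, 0.208], [[398.0, 258.0]])]
top red_case [(0.7, [0.516, -0.137, 0.037], [[286.0, 219.0]])]
top yellow_case [(0.56, [0.532, -0.016, 0.033], [[245.0, 213.0]]), (0.48, [0.552, -0.454, 0.042], [[391.0, 209.0]])]
top blue_case [(0.56, [0.518, -0.137, 0.04], [[286.0, 219.0]]), (0.53, [0.522, -0.074, 0.036], [[265.0, 217.0]])]
top red_cap_face [(0.66, [0.516, -0.136, 0.034], [[285.0, 219.0]])]
top lid [(0.94, [0.622, -0.078, 0.129], [[268.0, 181.0]])]
top lens [(0.85, [0.645, 0.427, 0.204], [[76.0, 166.0]])]
```

View pics/z5.png

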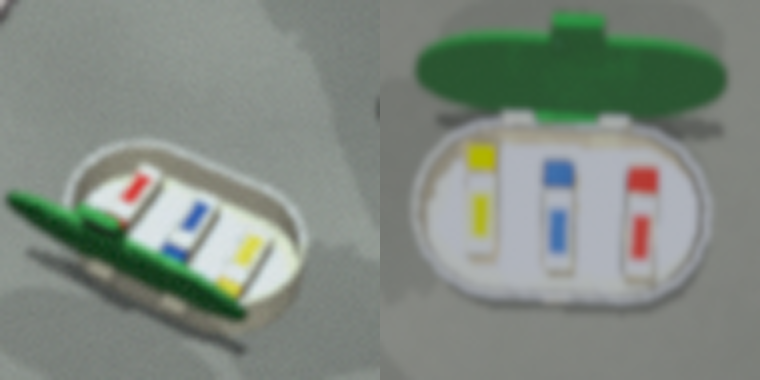

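```bash
python3 - <<'E'
from h import *
from scipy.spatial.transform import Rotation as Ro
s=ctrl.sense();R=Ro.from_euler('xyz',s["ee_rot"]).as_matrix();print(R[:,1].round(3))
d=ctrl.capture("top")
hsv=cv2.cvtColor(d["frame"],cv2.COLOR_RGB2HSV)
for n,lo,hi in(("red",(0,110,80),(8,255,255)),("blue",(100,90,80),(118,255,255)),("yellow",(24,110,80),(36,255,255))):
    m=cv2.inRange(hsv,lo,hi);m2=np.zeros_like(m);m2[195:245,225:310]=m[195:245,225:310]
    k,l,st,ce=cv2.connectedComponentsWithStats(m2)
    for i in range(1,k):
        if st[i,4]>8: print(n,st[i].tolist(),unproj(d,ce[i],.036).round(4))
for p in((285.5,207),(284.7,235.3)):print(unproj(d,p,.036).round(4))
E
```

```text
[ 0.021  1.    -0.   ]
red [282, 207, 7, 6, 36] [ 0.5447 -0.1358  0.036 ]
red [283, 220, 4, 9, 27] [ 0.502  -0.1349  0.036 ]
blue [261, 206, 7, 5, 34] [ 0.5484 -0.0719  0.036 ]
blue [263, 218, 3, 10, 30] [ 0.5051 -0.0724  0.036 ]
yellow [242, 201, 7, 6, 41] [ 0.5608 -0.0142  0.036 ]
yellow [243, 214, 4, 10, 35] [ 0.5164 -0.0142  0.036 ]
[ 0.5528 -0.1363  0.036 ]
[ 0.468  -0.1351  0.036 ]
```

{"fn": "send_rows", "kwargs": {
  "steps": [
    [0.45,-0.87,0,0,-0.1],
    [0.45,-0.87,0,0,-0.1],
    [0.45,-0.87,0,0,-0.1],
    [0.45,-0.87,0,0,-0.1],
    [0.45,-0.87,0,0,-0.1],
    [0.45,-0.87,0,0,-0.1],
    [0.45,-0.87,0,0,-0.1],
    [0.45,-0.87,0,0,-0.1],
    [0.45,-0.87,-0.5,0,-0.1],
    [0.45,-0.87,-0.5,0,-0.1],
    [0.45,-0.87,-0.5,0,-0.1],
    [0.45,-0.87,-0.5,0,-0.1]
  ]
}}

```text
t: 11.52
ee_pos: [0.5145, -0.1409, 0.2269]
ee_rot: [0.212, 1.571, 0.192]
contact_force: [1.0, -0.1, -0.1]
gripper_width: 0.449
```

{"fn": "send_rows", "kwargs": {
  "steps": [
    [0,0,-1,0,-0.1],
    [0,0,-1,0,-0.1],
    [0,0,-1,0,-0.1],
    [0,0,-1,0,-0.1],
    [0,0,-0.8,0,-0.1],
    [0,0,0,0,-0.1],
    [0,0,0,0,-0.1]
  ]
}}

```text
t: 12.1
ee_pos: [0.5136, -0.1399, 0.1072]
ee_rot: [-2.916, 1.569, -2.935]
contact_force: [-0.1, 0.6, 0.3]
gripper_width: 0.455
```

```bash
python3 - <<'E'
from h import *
from scipy.spatial.transform import Rotation as Ro
s=ctrl.sense();R=Ro.from_euler('xyz',s["ee_rot"]).as_matrix();print(R[:,1].round(3),s["ee_pos"],s["gripper_width"])
E
```

```text
[ 0.02  1.   -0.  ] [ 0.51360516 -0.13987073  0.10718298] 0.45468088646429555
```

{"fn": "send_rows", "kwargs": {
  "steps": [
    [-0.04,0.15,0,0,-0.1],
    [0,0,-0.6,0,-0.1],
    [0,0,-0.6,0,-0.1],
    [0,0,-0.6,0,-0.1],
    [0,0,0,0,-0.1]
  ]
}}

```text
t: 12.52
ee_pos: [0.5123, -0.1355, 0.0617]
ee_rot: [2.825, 1.569, 2.805]
contact_force: [-0.0, -0.3, -0.4]
gripper_width: 0.453
```

```bash
python3 - <<'E'
from h import *
s=ctrl.sense();print(s["t"],s["ee_pos"],s["contact_force"],s["gripper_width"])
c=ctrl.capture("scene");d=ctrl.capture("top")
f=lambda im,x,y,w,h,s:cv2.resize(im[y:y+h,x:x+w,::-1],None,fx=s,fy=s,interpolation=cv2.INTER_CUBIC)
cv2.imwrite("pics/z6.png",np.hstack([f(c["frame"],205,130,70,70,5),f(d["frame"],230,180,70,70,5)]))
E
```

```text
12.5167 [ 0.51229371 -0.13548043  0.06166053] [-0.03241356 -0.28598788 -0.40314955] 0.4525805928191221
```

View pics/z6.png

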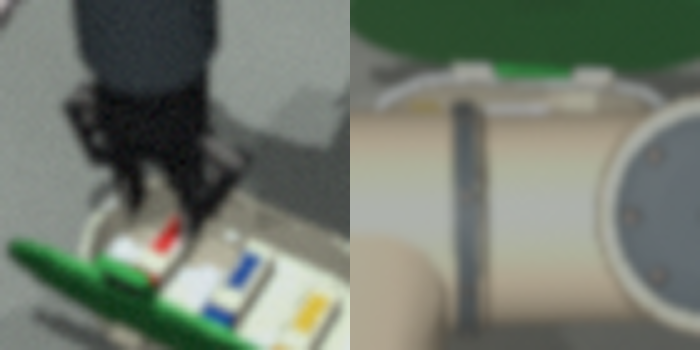

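The fingers sit either side of the red case (scene crop: fingers (135,200) and (195,220), red patch (165,235)). Descending and gripping.

{"fn": "send_rows", "kwargs": {
  "steps": [
    [0,0,-0.5,0,-0.1],
    [0,0,-0.5,0,-0.1],
    [0,0,-0.5,0,-0.1],
    [0,0,-0.5,0,-0.1],
    [0,0,0,0,-0.1]
  ]
}}

```text
t: 13.03
ee_pos: [0.5128, -0.1358, 0.0122]
ee_rot: [2.937, 1.57, 2.917]
contact_force: [0.9, -0.5, -0.7]
gripper_width: 0.451
```

{"fn": "send_rows", "kwargs": {
  "steps": [
    [0,0,0,0,-1],
    [0,0,0,0,-1],
    [0,0,0,0,-1],
    [0,0,0,0,-1],
    [0,0,0,0,-1],
    [0,0,0,0,-1]
  ],
  "grip_force": 40
}}

```text
t: 13.53
ee_pos: [0.5143, -0.136, 0.0142]
ee_rot: [-0.089, 1.568, -0.109]
contact_force: [0.3, 0.7, 6.9]
gripper_width: 0.272
```

{"fn": "send_rows", "kwargs": {
  "steps": [
    [0,0,0.2,0,-1],
    [0,0,0.4,0,-1],
    [0,0,0.8,0,-1],
    [0,0,0.8,0,-1],
    [0,0,0.8,0,-1],
    [0,0,0.8,0,-1],
    [0,0,0.8,0,-1],
    [0,0,0.8,0,-1],
    [0,0,0.8,0,-1],
    [0,0,0,0,-1]
  ]
}}

```text
t: 14.37
ee_pos: [0.5152, -0.1366, 0.1729]
ee_rot: [-0.177, 1.563, -0.197]
contact_force: [1.0, 0.0, 0.3]
gripper_width: 0.272
```

{"fn": "send_rows", "kwargs": {
  "steps": [
    [-0.2,0.4,0.2,0,-1],
    [-0.2,0.7,0.2,0,-1],
    [-0.2,0.7,0,0.013,-1],
    [-0.2,0.7,0,0.013,-1],
    [-0.2,0.7,0,0.013,-1],
    [-0.2,0.7,0,0.013,-1],
    [0,0.7,0,0.013,-1],
    [0,0.7,0,0.013,-1],
    [0,0.7,0,0.013,-1],
    [0,0.7,0,0.013,-1],
    [0,0.7,0,0.013,-1],
    [0,0.7,0,0.013,-1]
  ]
}}

```text
t: 15.37
ee_pos: [0.482, 0.0676, 0.1775]
ee_rot: [2.844, 1.57, -3.049]
contact_force: [-0.0, -0.4, -0.5]
gripper_width: 0.271
```

{"fn": "send_rows", "kwargs": {
  "steps": [
    [0,0.7,0,0.013,-1],
    [0,0.7,0,0.013,-1],
    [0,0.7,0,0.013,-1],
    [0,0.7,0,0.013,-1],
    [0,0.7,0,0.013,-1],
    [0,0.7,0,0.013,-1],
    [0,0.7,0,0.013,-1],
    [0,0.7,0,0.013,-1],
    [0,0.7,0,0.013,-1],
    [0,0.4,0,0.013,-1],
    [0,0,0,0,-1],
    [0,0,0,0,-1]
  ]
}}

```text
t: 16.37
ee_pos: [0.4822, 0.2342, 0.1773]
ee_rot: [2.883, 1.57, -2.604]
contact_force: [0.4, 0.1, -0.1]
gripper_width: 0.272
```

```bash
python3 - <<'E'
from h import *
from scipy.spatial.transform import Rotation as Ro
s=ctrl.sense();R=Ro.from_euler('xyz',s["ee_rot"]).as_matrix();print(s["t"],R.round(3).tolist(),s["ee_pos"],s["contact_force"],s["gripper_width"])
E
```

```text
16.3667 [[-0.001, -0.715, 0.699], [-0.001, 0.699, 0.715], [-1.0, 0.0, -0.001]] [0.48219092 0.23421826 0.17728285] [ 0.43157305  0.06449387 -0.11586834] 0.27243770699020714
```

{"fn": "send_rows", "kwargs": {
  "steps": [
    [0.27,0.49,0.05,0.0045,-1],
    [0.27,0.49,0.05,0,-1],
    [0.27,0.49,0.05,0,-1],
    [0.27,0.49,0.05,0,-1],
    [0.27,0.49,0.05,0,-1],
    [0,0,0,0,-1],
    [0,0,0,0,-1],
    [0,0,0,0,-1]
  ]
}}

```text
t: 17.03
ee_pos: [0.5164, 0.2944, 0.1837]
ee_rot: [3.048, 1.57, -2.425]
contact_force: [-0.2, 0.5, 0.0]
gripper_width: 0.271
```

```bash
python3 - <<'E'
from h import *
from scipy.spatial.transform import Rotation as Ro
s=ctrl.sense();R=Ro.from_euler('xyz',s["ee_rot"]).as_matrix();print(s["t"],R[:,2].round(3).tolist(),s["ee_pos"],s["gripper_width"])
c=ctrl.capture("scene");d=ctrl.capture("top")
for n,k in(("scene",c),("top",d)):
    for t in("red_case","red_cap_face","lid","lens"):
        print(n,t,[(round(float(e["p"]),2),np.round(e["point"],3).tolist(),proj(k,e["point"]).round().tolist()) for e in ctrl.look_for(k,t)[:2]])
# predicted case box & lens overlay
w=np.arctan2(R[1,2],R[0,2]);u=np.array([np.cos(w),np.sin(w),0]);v=np.array([-u[1],u[0],0]);e3=np.array([0,0,1.])
C=np.array(s["ee_pos"])-[0,0,.007];L=np.array([.6137,.3979,.1906])
ims=[]
for cam,(ox,oy) in((c,(325,185)),(d,(55,140))):
    im=cv2.resize(cam["frame"][oy:oy+95,ox:ox+95,::-1],None,fx=4.2,fy=4.2,interpolation=cv2.INTER_CUBIC);raw=im.copy()
    dr=lambda q,col:cv2.polylines(im,[((proj(cam,np.array(q))-[ox,oy]+.5)*4.2).astype(np.int32)],False,col,1)
    for a in(-.042,.022,.042): dr([C+a*u+b*.012*v+h*e3 for b,h in((-1,0),(1,0),(1,.03),(-1,.03),(-1,0))],(0,255,255))
    dr([L,C+.042*u+.015*e3],(255,0,255)); ims.append(np.hstack([im]))
cv2.imwrite("pics/z7.png",np.hstack(ims))
E
```

```text
17.0333 [0.69, 0.724, -0.001] [0.51641144 0.29438882 0.18373194] 0.27100569608672676
scene red_case [(0.61, [0.537, 0.313, 0.203], [[367.0, 207.0]])]
scene red_cap_face [(0.47, [0.544, 0.312, 0.207], [[367.0, 208.0]]), (0.44, [0.656, 0.436, 0.209], [[400.0, 259.0]])]
scene lid [(0.65, [0.635, -0.074, 0.138], [[234.0, 193.0]]), (0.5, [0.678, 0.449, 0.016], [[382.0, 294.0]])]
scene lens []
top red_case [(0.4, [0.5, 0.274, 0.204], [[133.0, 222.0]])]
top red_cap_face [(0.42, [0.499, 0.273, 0.206], [[133.0, 223.0]])]
top lid [(0.63, [0.624, -0.081, 0.13], [[269.0, 180.0]])]
top lens [(0.9, [0.648, 0.427, 0.208], [[75.0, 164.0]])]
```

View pics/z7.png

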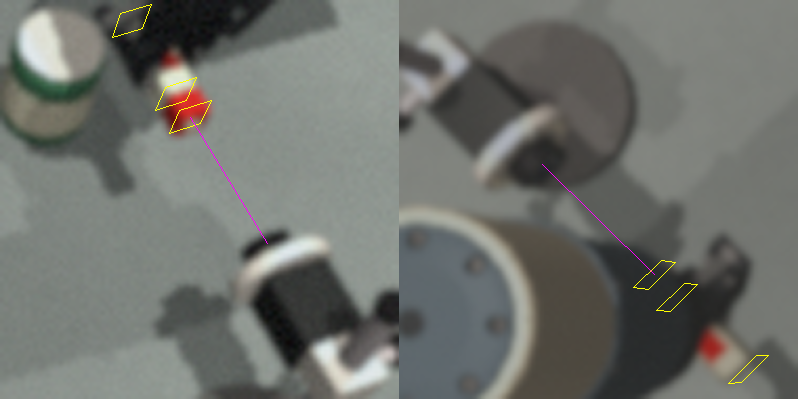

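```bash
python3 - <<'E'
from h import *
from scipy.optimize import least_squares
c=ctrl.capture("scene");d=ctrl.capture("top");w=.81
T=np.array([.5164,.2944,.1837])
S=8;ox,oy=350,190
im=cv2.resize(c["frame"][oy:oy+45,ox:ox+45],None,fx=S,fy=S,interpolation=cv2.INTER_CUBIC)
hsv=cv2.cvtColor(im,cv2.COLOR_RGB2HSV);m=(cv2.inRange(hsv,(0,110,60),(10,255,255))|cv2.inRange(hsv,(170,110,60),(180,255,255)))
k,l,st,ce=cv2.connectedComponentsWithStats(m);i=1+np.argmax(st[1:,4]);m=(l==i).astype(np.uint8)
print("red blob px",ce[i]/S+[ox,oy]-.5,st[i].tolist())
def capmask(p,w=w):
    da,z0=p;u=np.array([np.cos(w),np.sin(w),0]);v=np.array([-u[1],u[0],0]);C=T+[0,0,0];C=C+da*u;C[2]=z0
    P=np.array([C+a*u+b*v+[0,0,h] for a in(.022,.042) for b in(-.012,.012) for h in(0,.03)])
    q=((proj(c,P)-[ox,oy]+.5)*S).astype(np.int32);o=np.zeros_like(m);cv2.fillConvexPoly(o,cv2.convexHull(q),1);return o
best=[]
for ww in(.71,.76,.81,.86,.91):
    r=max((( (a:=capmask((da,z),ww))&m).sum()/(a|m).sum(),da,z) for da in np.arange(-.012,.0121,.002) for z in np.arange(.160,.196,.002));print(ww,np.round(r,3))
print("current guess IoU",(capmask((0,.1767))&m).sum()/(capmask((0,.1767))|m).sum())
o=capmask((0,.1767));im=cv2.resize(im[:,:,::-1],None,fx=1,fy=1).copy()
cv2.drawContours(im,cv2.findContours(o,0,2)[0],-1,(0,255,255),1);cv2.drawContours(im,cv2.findContours(m,0,2)[0],-1,(255,0,0),1)
x,y=75,185
t=cv2.resize(d["frame"][y:y+60,120:180,::-1],None,fx=6,fy=6,interpolation=cv2.INTER_CUBIC)
cv2.imwrite("pics/z8.png",np.hstack([im,t]))
E
```

```text
red blob px [368.94917838 210.65796817] [115, 131, 86, 84, 4838]
0.71 [0.622 0.006 0.18 ]
0.76 [0.631 0.006 0.178]
0.81 [0.633 0.004 0.176]
0.86 [0.641 0.002 0.172]
0.91 [0.649 0.002 0.166]
current guess IoU 0.5789806500569116
```

View pics/z8.png

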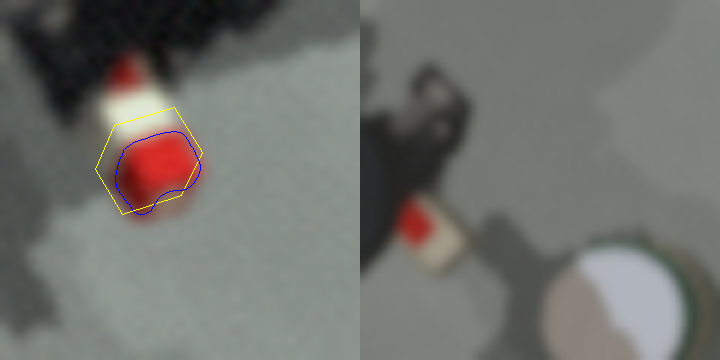

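```bash
python3 - <<'E'
from h import *
d=ctrl.capture("top");c=ctrl.capture("scene")
w=.81;u=np.array([np.cos(w),np.sin(w)]);T=np.array([.5164,.2944])
for z in(.177,.207):
    for p in((450,257),(465,238),(435,275)):
        q=unproj(d,((p[0]-360)/6+119.5,p[1]/6+184.5),z)[:2];e=q-T;print(z,p,q.round(4),"along",round(e@u,4),"side",round(e@[-u[1],u[0]],4))
print("lid",[ctrl.look_for(c,"lid")[0]["point"]]);s=ctrl.sense();print(s["t"],s["ee_pos"],np.abs(s["joint_velocities"]).max())
E
```

```text
0.177 (450, 257) [0.4872 0.2765] along -0.0331 side 0.0088
0.177 (465, 238) [0.4957 0.2702] along -0.0318 side -0.0017
0.177 (435, 275) [0.4791 0.2828] along -0.0341 side 0.019
0.207 (450, 257) [0.4879 0.2688] along -0.0382 side 0.003
0.207 (465, 238) [0.4962 0.2626] along -0.037 side -0.0073
0.207 (435, 275) [0.48   0.2749] along -0.0392 side 0.0129
lid [[0.6341, -0.068, 0.1366]]
17.7833 [0.51676961 0.29527507 0.18374638] 0.0012400280941169814
```

```bash
python3 - <<'E'
from h import *
d=ctrl.capture("top");c=ctrl.capture("scene")
w=.81;u=np.array([np.cos(w),np.sin(w),0]);L=np.array([.6137,.3979,.1906])
def ray(k,uv):
    a=unproj(k,uv,0);b=unproj(k,uv,.4);return a,(b-a)/np.linalg.norm(b-a)
def tri(p,q):
    a,r=ray(c,p);b,t=ray(d,q);s=np.linalg.lstsq(np.c_[r,-t],b-a,rcond=None)[0];P,Q=a+s[0]*r,b+s[1]*t;return (P+Q)/2,np.linalg.norm(P-Q)
S=lambda x,y:(x/4.2+325-.5,y/4.2+185-.5);Tp=lambda x,y:((x-399)/4.2+55-.5,y/4.2+140-.5)
for n,p,q in(("ring",S(281,265),Tp(518,147)),("lensdisc",S(266,245),Tp(545,165)),):
    P,g=tri(p,q);e=P-L;print(n,P.round(4),"gap",round(g,4),"along",round(e@u,4),"side",round(e@[-u[1],u[0],0],4),"up",round(e[2],4))
# auto: bright ring pixels
for k,(x0,x1,y0,y1) in((c,(375,410,235,265)),(d,(68,102,160,190))):
    f=k["frame"][y0:y1,x0:x1].astype(int);m=(f.min(2)>150).astype(np.uint8);n,l,st,ce=cv2.connectedComponentsWithStats(m)
    for i in range(1,n):
        if st[i,4]>10:
            pts=np.argwhere(l==i)[:,::-1].astype(np.float32)+[x0,y0];print(st[i,4],pts.mean(0),cv2.minAreaRect(pts.astype(np.float32)))
o=[proj(k,L+.016*u).round(1).tolist() for k in(c,d)];print("model ring centre",o)
E
```

```text
ring [0.6246 0.4113 0.1922] gap 0.0036 along 0.0172 side 0.0014 up 0.0016
lensdisc [0.6134 0.3976 0.1878] gap 0.0003 along -0.0004 side 0.0 up -0.0028
93 [393.41935484 244.70967742] ((392.4862976074219, 244.63015747070312), (5.500933647155762, 21.535572052001953), 69.44395446777344)
47 [ 79.74468085 173.80851064] ((79.50000762939453, 173.5), (2.8284268379211426, 16.970561981201172), 45.0)
model ring centre [[[391.2, 247.6]], [[84.5, 174.3]]]
```

```bash
python3 -c "
from h import *
s=ctrl.sense();print(s['t'],s['gripper_width'],s['contact_force']);print(ctrl.sign_off())"
```

```text
17.8833 0.27443592345764406 [0.30786398 0.04024957 0.04539648]
the job is handed in; nothing more can be done
None
```

I opened the green lid onto its stop, took the red-capped mint case out of the box, and held its cap in front of the inspection lens. I handed the job in at 17.9 s with the case still gripped; no verdict comes back from the hand-in.

**Last checks:**
- **Grip:** the opening read about 23 mm on the 24 mm case, the contact force was near zero, and the arm was still.
- **Lens position:** a second measurement of the lens and its ring light agreed with the position I used to within about 3 mm.
- **Cap position:** by the camera images the cap face is about 95 mm from the lens rather than 100, and within about 3 mm sideways. Its height matches the lens to about 1 mm, and the case points within about 0.03 rad of the lens axis. The image fit gave the case 4 mm further forward than the arm's pose suggests. All of this is inside the limits.
- **Lid:** it still showed open in the scene camera after the case was in place.

**Weaker points:**
- **Cap outline:** it matched the picture only loosely, with about 0.6 overlap. The dark front face was partly missed, so the white tail end in the top view was the firmer check on distance.
- **Level:** I did not measure this directly. I took it from the straight vertical lift and steady grip.
- **Other objects:** I did not re-measure the other two cases or the tea things at the end. The pictures and forces showed no contact with them.

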